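# Move the seasonings to the new pull-out rack in the same order from the handle

### The job

Move the jar, the pot, the tin and the pepper mill from the old wooden pull-out rack to the new metal one, one to each bay, keeping their order as counted from the handle: what stands nearest the old rack's handle goes in the bay nearest the new rack's handle, the next in the next bay, and so on (the two handles are at opposite ends). Set each one down upright on the floor of its bay; do not drop or tip any of them.

Things in the scene. Friction and masses are not known exactly. Their poses are not given: they have to be found in the camera images.
- jar: Spice jar: round amber glass body 46 mm across, with a black cap 47 mm across, 86 mm high in all. Weighs about 160 g. Good grip: 62 mm above its foot. Loose, stands upright: origin at the centre of its foot, z up. It starts on the small round cork pad (pad_jar).
- pot: Squat mustard pot: round white ceramic body 58 mm across and 64 mm high, with a wooden lid 52 mm across, 75 mm high in all. Weighs about 260 g. Good grip: 50 mm above its foot. Loose, stands upright: origin at the centre of its foot, z up. It starts on the large round cork pad (pad_pot).
- tin: Square metal tea tin 46 x 46 mm (lid 48 x 48 mm and 14 mm high), 86 mm high in all. Weighs about 120 g. Good grip: 62 mm above its foot. Loose, stands upright: origin at the centre of its foot, z up. x and y are square to its sides. It starts on the square cork pad (pad_tin), turned up to 0.2 rad.
- mill: Wooden pepper mill: round foot 50 mm across, waist 34 mm across, straight round head 40 mm across from 56 to 90 mm above the foot, with a small steel nut on top, 96 mm high in all. Weighs about 150 g. Good grip: 74 mm above its foot. Loose, stands upright: origin at the centre of its foot, z up. It starts on the six-sided cork pad (pad_mill).
- pad_jar: Round cork pad 60 mm across, 4 mm thick, on which the glass jar starts. Origin at the centre of its underside. It is fixed to the old rack, its axes parallel to the rack's; it takes any of the rack's four places.
- pad_pot: Round cork pad 73 mm across, 4 mm thick, on which the ceramic pot starts. Origin at the centre of its underside. It is fixed to the old rack, its axes parallel to the rack's; it takes any of the rack's four places.
- pad_tin: Square cork pad 64 x 64 mm, 4 mm thick, on which the tin starts. Origin at the centre of its underside. It is fixed to the old rack, its axes parallel to the rack's; it takes any of the rack's four places.
- pad_mill: Six-sided cork pad 60 mm across flats, 4 mm thick, on which the pepper mill starts. Origin at the centre of its underside. It is fixed to the old rack, its axes parallel to the rack's; it takes any of the rack's four places.
- old_rack: Old rack: fixed dark wooden tray, 82 mm wide (x), 316 mm long (y); rim 4 mm thick, 20 mm high; floor 12 mm above the worktop. Origin: centre of its underside. The pads lie in a row at x = 0, y = +117, +39, -39, -117 mm. A low steel loop handle sticks out 39 mm at its +y end: y = +117 is the place nearest the handle. Turned up to 0.2 rad; it may lie nearer or farther than the new rack.
- new_rack: New rack: fixed bright metal tray, 82 mm wide (x), 316 mm long (y). Rim and three cross ribs, 4 mm thick, 20 mm high, make four equal bays 74 x 74 mm inside, centres at x = 0, y = -117, -39, +39, +117 mm; bay floor 12 mm above the worktop. Origin: centre of its underside. A low steel loop handle sticks out 39 mm at its -y end: y = -117 is the bay nearest the handle. Turned up to 0.2 rad.
There are look-alikes about, which are no part of the job. What is shaped like the tin but yellow is not meant.

How it is judged:
At the end, for the whole second after the job is handed in: Each of the four stands in its own bay of the new rack, the same count from the new rack's handle as its cork pad is from the old rack's handle: centre within 16 mm of the bay's centre along each of the rack's sides, foot within 5 mm of the bay floor, leaning less than 0.1 rad, released and at rest (((y of pad_jar in the frame of old_rack between 0.097 and 0.137 m and y of jar in the frame of new_rack between -0.133 and -0.101 m) or (y of pad_jar in the frame of old_rack between 0.019 and 0.059 m and y of jar in the frame of new_rack between -0.055 and -0.023 m) or (y of pad_jar in the frame of old_rack between -0.059 and -0.019 m and y of jar in the frame of new_rack between 0.023 and 0.055 m) or (y of pad_jar in the frame of old_rack between -0.137 and -0.097 m and y of jar in the frame of new_rack between 0.101 and 0.133 m)) and x of jar in the frame of new_rack between -0.016 and 0.016 m and z of jar in the frame of new_rack between 0.007 and 0.017 m and angle between each of jar, pot, tin, mill's own z axis and vertical below 0.1 rad and linear speed of each of jar, pot, tin, mill below 0.02 m/s and contact force between each of jar, pot, tin, mill and the fingers below 0.1 N and ((y of pad_pot in the frame of old_rack between 0.097 and 0.137 m and y of pot in the frame of new_rack between -0.133 and -0.101 m) or (y of pad_pot in the frame of old_rack between 0.019 and 0.059 m and y of pot in the frame of new_rack between -0.055 and -0.023 m) or (y of pad_pot in the frame of old_rack between -0.059 and -0.019 m and y of pot in the frame of new_rack between 0.023 and 0.055 m) or (y of pad_pot in the frame of old_rack between -0.137 and -0.097 m and y of pot in the frame of new_rack between 0.101 and 0.133 m)) and x of pot in the frame of new_rack between -0.016 and 0.016 m and z of pot in the frame of new_rack between 0.007 and 0.017 m and ((y of pad_tin in the frame of old_rack between 0.097 and 0.137 m and y of tin in the frame of new_rack between -0.133 and -0.101 m) or (y of pad_tin in the frame of old_rack between 0.019 and 0.059 m and y of tin in the frame of new_rack between -0.055 and -0.023 m) or (y of pad_tin in the frame of old_rack between -0.059 and -0.019 m and y of tin in the frame of new_rack between 0.023 and 0.055 m) or (y of pad_tin in the frame of old_rack between -0.137 and -0.097 m and y of tin in the frame of new_rack between 0.101 and 0.133 m)) and x of tin in the frame of new_rack between -0.016 and 0.016 m and z of tin in the frame of new_rack between 0.007 and 0.017 m and ((y of pad_mill in the frame of old_rack between 0.097 and 0.137 m and y of mill in the frame of new_rack between -0.133 and -0.101 m) or (y of pad_mill in the frame of old_rack between 0.019 and 0.059 m and y of mill in the frame of new_rack between -0.055 and -0.023 m) or (y of pad_mill in the frame of old_rack between -0.059 and -0.019 m and y of mill in the frame of new_rack between 0.023 and 0.055 m) or (y of pad_mill in the frame of old_rack between -0.137 and -0.097 m and y of mill in the frame of new_rack between 0.101 and 0.133 m)) and x of mill in the frame of new_rack between -0.016 and 0.016 m and z of mill in the frame of new_rack between 0.007 and 0.017 m); the robot touches nothing.
It fails at once if the jar, pot, tin or mill is tipped over (leans more than 40 degrees) (angle between any of jar, pot, tin, mill's own z axis and vertical above 0.7 rad).
It fails at once if the jar, pot, tin or mill is dropped (moves faster than 0.6 m/s while no finger touches it, a fall of about 18 mm) ((linear speed of jar above 0.6 m/s and contact force between jar and the fingers below 0.05 N) or (linear speed of pot above 0.6 m/s and contact force between pot and the fingers below 0.05 N) or (linear speed of tin above 0.6 m/s and contact force between tin and the fingers below 0.05 N) or (linear speed of mill above 0.6 m/s and contact force between mill and the fingers below 0.05 N)).
It also fails if it takes over 102 s, if anything falls off the work surface, if the arm or the gripper's body presses on something with over 40 N, if the wrist force passes 120 N, or if a joint passes its speed limit or range.

### The arm

A 6-joint arm with a two-finger parallel gripper is mounted at the origin on the work surface. World frame = base frame: x ahead of the robot, y to its left, z up, the work surface at z = 0. Lengths are in m, angles in rad, forces in N, time in s.
With the tool pointing down it reaches from about 0.275 to 0.825 m from the base axis. Payload 4.9 kg.
Tool frame: the origin (TCP) lies midway between the tips of the shut fingers; the grasp point (between the pads) lies 19 mm behind it (bot.grip_depth is the distance from the TCP to the grasp point, in m); z points along the fingers, y is the line along which they close (so a half turn about z gives the same grasp; the last joint's range is limited). The gripper opens to 85 mm and grips with 20 to 120 N. Pads are 22 mm wide; open, the fingers measure 114 mm over their backs; the gripper's body (76 mm by 85 mm) begins 54 mm behind the grasp point. The pads swing forward as they close: fully open they stand 13 mm farther back than shut.
Start: joints at [1.002, 0.326, -0.193, 1.052, 0, 1.437], TCP at [0.232, 0.499, 0.231] pointing down, gripper open.
Joint ranges: [-2.65, 2.65], [-0.97, 1.79], [-1.3, 1.35], [-1.93, 2.1], [-1.47, 1.37], [-3.14, 3.14]. Speed limits (rad/s): [2.57, 2.57, 3.14, 3.14, 3.14, 3.14].

### API

Orientations are given as a unit quaternion [w, x, y, z].
In Python, from cell import bot gives the robot as it stands. Calls block until the motion is done:
- bot.move_pose(position, orientation): joint-space move of the TCP to a pose.
- bot.move_linear(position, speed=0.15, rotation=None, until_force=None): straight line of the TCP; rotation=None keeps the orientation; speed is the mean speed in m/s. With until_force (N) it stops when the force on the tool has changed by that much, and returns True; else False.
- bot.goto_joints(angles): joint-space move.
- bot.set_gripper(opening, grasp_force=None): opening from 0.0 (shut) to 1.0 (fully open); grasp_force is the grip in N (None keeps the last); returns when the fingers have stopped.
- bot.wait(seconds).
- bot.solve_ik(position, orientation): joint angles nearest the present ones, or None.
- bot.camera(name): name is "side" or "top" or "wrist"; returns the picture (480x640x3 uint8, red, green, blue); there is no depth.
- bot.calibration(name): a dict with "mtx" (3x3 intrinsics, pixels), "extrinsics" (4x4, takes a point from world to camera coordinates); the wrist camera has in their place "hand_eye" (4x4, takes a point from camera to tool coordinates, whose origin is the TCP and whose axes are the flange's). Camera axes: x right, y down, z forward; pixel columns grow to the right and rows downward; lengths in m; the calibration is good to about 2 mm. A picture is of the moment at which its call begins: read the wrist's pose just before it. calibration takes no time and is no camera call.
A pose or a line that the arm cannot do raises bot.PlanningError and nothing moves.
- bot.close_job(): hands the job in; it is judged then, once.
Trained networks look in the newest picture that a camera, given by its name, has taken for a name from the list of things; names that differ only in an ending like _2 or _b are one class to them, and where a whole thing is asked for, a point or a joint stands for the part that bears it (a point fixed in the world has none). Each returns a list of dicts, best first, with "confidence" (0 to 1); they miss things now and then, are a little off and sometimes report something else, mostly with a low value. They report only what shows in the picture. A call takes as long as a camera call. They do not tell look-alikes from the thing itself.
- bot.search_frame(camera, thing): "bbox" ([left, top, width, height] in pixels, round what is visible of it).
Readings, each from a call of its own:
- bot.read_clock(): time.
- bot.read_joint_positions(): joint angles.
- bot.read_joint_vel(): joint speeds.
- bot.read_joint_efforts(): joint torques, N m.
- bot.read_position(): TCP position.
- bot.read_tool_rot(): TCP orientation.
- bot.read_ft_force(): force on the tool from outside, world axes, zero at the start.
- bot.read_moment(): the same for the moment, N m.
- bot.read_gripper_width(): opening from 0.0 (shut) to 1.0 (fully open).
- bot.read_finger_force(): force on a finger pad.
Only numpy, scipy, OpenCV 4.12 (cv2) and the standard library are available. Lean on these libraries where they do the work, as an engineer would, in place of code of your own. Each camera call takes 0.05 s, during which the arm holds its last target. There are 200 camera calls.

## Working session

There is one attempt and no reset: what is moved stays moved. The work goes in short steps, each a Python script; the robot and the scene stay as the last script left them, time stands still between calls to the robot, and variables do not carry over. Pictures are saved under pics/ and viewed, at most 14 in all, crops included, and the job is handed in when it is done.

```bash
mkdir -p pics; ls; python3 - <<'E'
from cell import bot
import cv2
for c in ("top","side"):
    im=bot.camera(c); cv2.imwrite(f"pics/{c}0.png",im[:,:,::-1])
    for t in ("jar","pot","tin","mill","pad_jar","pad_pot","pad_tin","pad_mill","old_rack","new_rack"):
        print(c,t,[(d['bbox'],round(d['confidence'],2)) for d in bot.search_frame(c,t)][:4])
    k=bot.calibration(c); print(k['mtx'].tolist() if hasattr(k['mtx'],'tolist') else k['mtx'],k['extrinsics'])
print(bot.calibration("wrist"),bot.read_clock(),bot.read_tool_rot())
E
```

```text
pics
top jar [([346.5, 229.4, 42.5, 45.6], 0.81), ([224.3, 246.1, 42.5, 45.7], 0.47)]
top pot [([157.6, 255.7, 58.7, 52.3], 0.67), ([290.8, 241.3, 38.2, 47.7], 0.49)]
top tin [([210.9, 340.5, 59.9, 55.5], 0.89), ([228.0, 246.7, 40.6, 43.8], 0.68)]
top mill [([290.3, 242.7, 42.4, 44.7], 0.89), ([231.4, 249.9, 43.8, 54.1], 0.36)]
top pad_jar [([345.3, 241.5, 41.9, 39.7], 0.78), ([227.2, 253.1, 49.0, 51.4], 0.64)]
top pad_pot [([181.8, 261.6, 37.9, 50.3], 0.61)]
top pad_tin [([229.5, 249.9, 47.3, 53.9], 0.91), ([348.0, 228.5, 41.0, 42.7], 0.32)]
top pad_mill [([285.6, 252.7, 47.4, 39.1], 0.85), ([346.2, 231.0, 40.6, 43.0], 0.38)]
top old_rack [([135.2, 227.2, 261.6, 92.6], 0.94)]
top new_rack [([184.3, 121.6, 247.4, 56.6], 0.68), ([344.1, 242.0, 44.1, 40.1], 0.5)]
[[495.07459497981574, 0.0, 312.15709133984524], [0.0, 495.07459497981574, 235.80481210125728], [0.0, 0.0, 1.0]] [[-0.04242526 -0.99909708 -0.00226298  0.02493584]
 [-0.97731692  0.04197057 -0.20758159  0.50207051]
 [ 0.20748914 -0.00659506 -0.97821509  0.59985905]
 [ 0.          0.          0.          1.        ]]
side jar [(
[... 821 characters left out ...]
.18584744]
 [ 0.40951258  0.66952765 -0.6197033   0.670682  ]
 [ 0.          0.          0.          1.        ]]
{'mtx': array([[424.22107675,   0.        , 322.50114483],
       [  0.        , 424.22107675, 236.76717137],
       [  0.        ,   0.        ,   1.        ]]), 'hand_eye': array([[-6.45865904e-04, -9.65503076e-01, -2.60390846e-01,
         6.59280202e-02],
       [ 9.99999572e-01, -7.95996498e-04,  4.71105041e-04,
         1.87860423e-04],
       [-6.62123569e-04, -2.60390431e-01,  9.65503177e-01,
        -1.42493062e-01],
       [ 0.00000000e+00,  0.00000000e+00,  0.00000000e+00,
         1.00000000e+00]])} 1.1 [-1.76644089e-05  2.15701774e-01  9.76459290e-01 -2.87750929e-06]
```

View pics/top0.png

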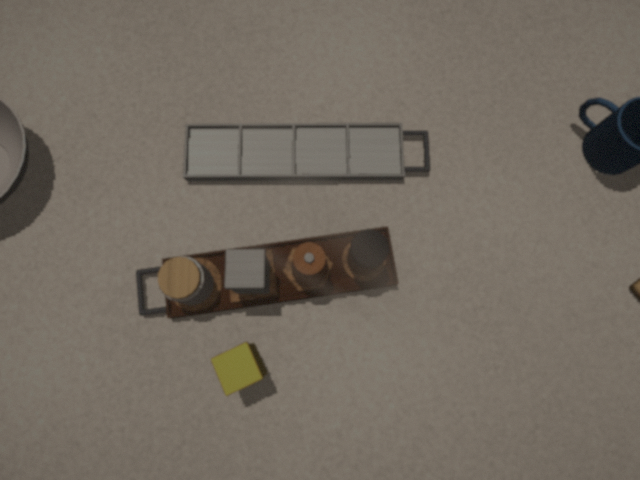

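View pics/side0.png

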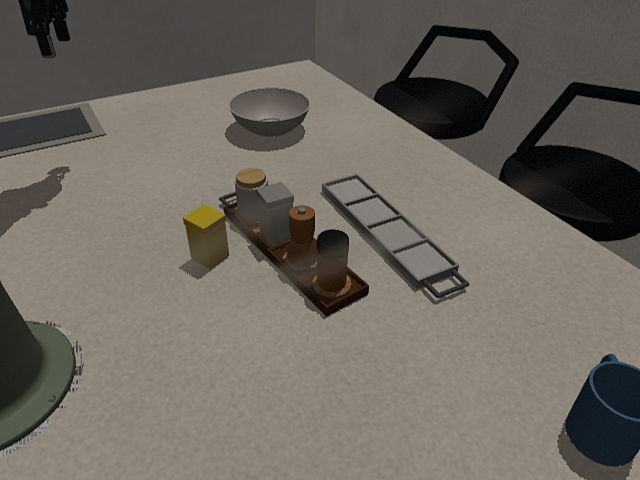

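Top view candidates: for the tin, a silver box at (245,270) and a yellow box at (238,368), which is the look-alike, so I take the silver one. The others have one candidate each: pot (181,278), mill (309,262), jar (366,254). The old handle is at the left (150,290) and the new handle at the right (417,151). The order from the old handle is pot, tin, mill, jar. I'll check the choice in one close crop.

```bash
python3 - <<'E'
import cv2,numpy as np
im=cv2.imread("pics/top0.png")
c=cv2.resize(im[110:330,130:440],None,fx=2.5,fy=2.5,interpolation=cv2.INTER_CUBIC)
c=cv2.convertScaleAbs(c,alpha=1.8)
cv2.imwrite("pics/crop.png",c)
E
```

```text
(no output)
```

View pics/crop.png

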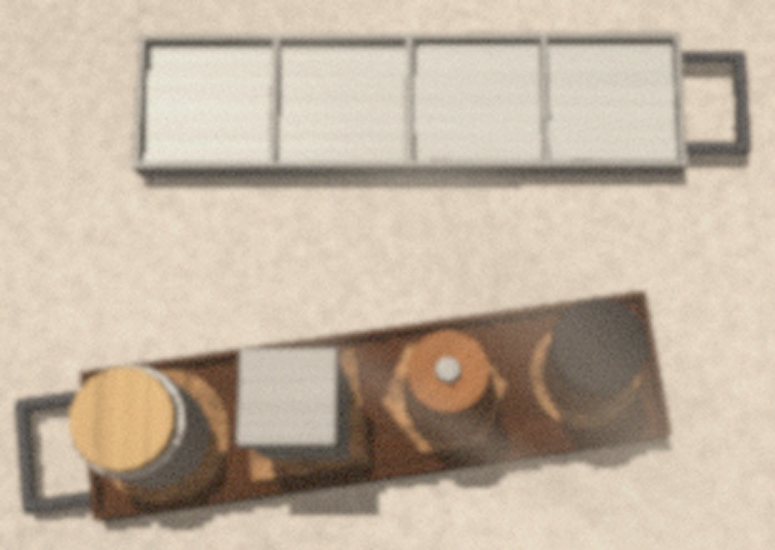

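The crop confirms it: pot (wooden lid), silver tin, mill (nut on top) and jar (black cap), counted from the old handle. The new rack's bays are all empty. Next I fit the poses.

```bash
cat > h.py <<'E'
from cell import bot
import numpy as np, cv2, json
from scipy.optimize import least_squares
from scipy.spatial.transform import Rotation as R
K=bot.calibration("top"); M=np.array(K["mtx"]); E=np.array(K["extrinsics"])
def full(p): return (np.array(p,float)+.5)/2.5-.5+[130,110]
def back(uv,z):
    d=E[:3,:3].T@np.linalg.solve(M,[*uv,1]); o=-E[:3,:3].T@E[:3,3]
    return (o+d*(z-o[2])/d[2])[:2]
def proj(P): return cv2.projectPoints(np.float64(P),cv2.Rodrigues(E[:3,:3])[0],E[:3,3],M,None)[0][:,0]
def rot(a): return np.array([[np.cos(a),-np.sin(a)],[np.sin(a),np.cos(a)]])
def rackfit(uv,loc):
    uv=full(uv); loc=np.array(loc)
    f=lambda p:(proj(np.c_[loc[:,:2]@rot(p[2]).T+p[:2],loc[:,2]])-uv).ravel()
    s=least_squares(f,[.45,.1,0]); return s.x,s.fun.reshape(-1,2).round(1)
def down(a):  # tool y along direction angle a, tool z down
    y=np.array([np.cos(a),np.sin(a),0]); z=np.array([0,0,-1.])
    q=R.from_matrix(np.c_[np.cross(y,z),y,z]).as_quat(); return q[[3,0,1,2]]
E
python3 - <<'E'
from h import *
x,y,h=.041,.158,.02
new,r=rackfit([(145,39),(680,37),(685,164),(140,166)],[(x,y,h),(x,-y,h),(-x,-y,h),(-x,y,h)]); print(new,r.tolist())
old,r=rackfit([(81,373),(644,293),(668,440),(97,518)],[(x,y,h),(x,-y,h),(-x,-y,0),(-x,y,0)]); print(old,r.tolist())
P={"pot":((121,419),.091),"tin":((287,396),.102),"mill":((448,370),.107),"jar":((598,349),.102)}
o={}
for n,(p,z) in P.items():
    w=back(full(p),z); o[n]=w.tolist(); print(n,w.round(4),"in old:",(rot(old[2]).T@(w-old[:2])).round(4))
c=[back(full(p),.102) for p in [(238,349),(336,348),(338,444),(235,443)]]
e=[c[0]-c[3],c[1]-c[2]]; ty=np.mean([np.arctan2(*v[::-1]) for v in e]); 
e2=[c[0]-c[1],c[3]-c[2]]; ty2=np.mean([np.arctan2(*v[::-1]) for v in e2])-np.pi/2
print("tin yaw",ty,ty2,[np.linalg.norm(v) for v in e+e2])
json.dump(dict(new=new.tolist(),old=old.tolist(),o=o,ty=(ty+ty2)/2),open("s.json","w"))
for a in (old[2],old[2]+np.pi):
    print(bot.solve_ik([*o["pot"],.2],down(a)))
    b=new[:2]+rot(new[2])@[0,.117]; print(bot.solve_ik([*b,.2],down(a)))
E
```

```text
[ 0.63700003  0.02305658 -0.03922945] [[-1.4, -1.5], [1.6, -1.6], [2.0, 1.3], [-2.3, 1.3]]
[0.46239328 0.05070987 0.09665878] [[-1.0, -1.3], [0.6, -0.5], [-1.1, 0.6], [1.5, 1.2]]
pot [0.4499 0.1691] in old: [-0.001  0.119]
tin [0.4561 0.0866] in old: [-0.0028  0.0364]
mill [0.4646 0.0089] in old: [-0.0018 -0.0418]
jar [ 0.4726 -0.064 ] in old: [-0.0009 -0.1152]
tin yaw -0.019528947145948286 -0.04243372898664122 [np.float64(0.045507365154199224), np.float64(0.04650541836061566), np.float64(0.047429293221228), np.float64(0.04908227214195483)]
[ 0.20576824  0.22414786 -0.41736111  0.92928736  0.          1.67990578]
[0.10247578 0.54557747 0.06914445 1.09436331 0.         1.57661333]
[ 0.20576824  0.22414786 -0.41736111  0.92928736  0.         -1.46168687]
[ 0.10247578  0.54557747  0.06914445  1.09436331  0.         -1.56497933]
```

```bash
cat >> h.py <<'E'
G=dict(pot=.050,tin=.062,mill=.074,jar=.062); BAY=dict(pot=-.117,tin=-.039,mill=.039,jar=.117); LOW=.003
S=json.load(open("s.json")) if __import__("os").path.exists("s.json") else {}
def pp(n):
    new=np.array(S["new"]); w=S["o"][n]; a=S["ty"] if n=="tin" else S["old"][2]
    b=new[:2]+rot(new[2])@[0,BAY[n]]; off=G[n]-bot.grip_depth-LOW
    bot.set_gripper(1.0,40)
    bot.move_pose([*w,.2],down(a))
    bot.move_linear([*w,.016+off+.03],.15); f=bot.move_linear([*w,.016+off],.06,until_force=8)
    bot.set_gripper(0.0,40); wd=bot.read_gripper_width(); print(n,"hit",f,"width",wd*85,"force",bot.read_finger_force())
    if wd*85<25: return
    bot.move_linear([*w,.016+off+.03],.08); bot.move_linear([*w,.21],.2)
    bot.move_linear([*b,.21],.2,rotation=down(new[2]))
    print(" carried width",bot.read_gripper_width()*85)
    bot.move_linear([*b,.012+off+.015],.15)
    t=bot.move_linear([*b,.012+off-.004],.02,until_force=4); z=bot.read_position()[2]
    print(" touch",t,"foot z",z-off)
    bot.set_gripper(1.0); bot.move_linear([*b,.12],.1); bot.move_linear([*b,.2],.2); print(" t",bot.read_clock())
E
python3 - <<'E'
from h import *
pp("pot")
im=bot.camera("top"); cv2.imwrite("pics/t1.png",im[:,:,::-1])
E
```

```text
pot hit False width 56.85981358681221 force 42.62809932231903
 carried width 57.15002268121097
 touch True foot z 0.012698137307649824
 t 11.6917
```

View pics/t1.png

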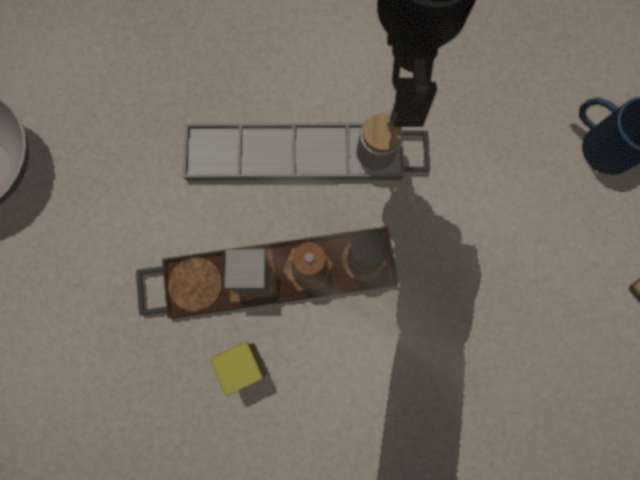

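The pot stands upright in the bay by the new handle, with its lid at (381,134). Next are the tin, mill and jar.

```bash
python3 - <<'E'
from h import *
new=np.array(S["new"])
print("pot in new",rot(new[2]).T@(back((381,134),.087)-new[:2]))
pp("tin")
im=bot.camera("top"); cv2.imwrite("pics/t2.png",im[:,:,::-1])
E
```

```text
pot in new [-0.0053711  -0.11506294]
tin hit False width 47.082494096182465 force 40.629719495773315
 carried width 47.41093831221904
 touch True foot z 0.012411436315017711
 t 21.075
```

View pics/t2.png

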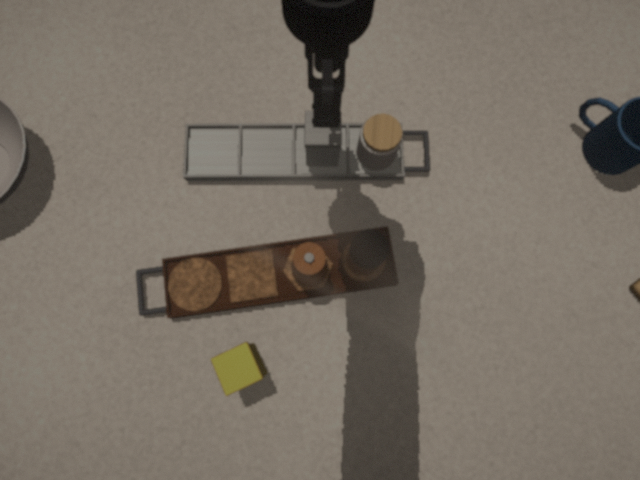

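The tin stands in the second bay, around (324,137).

```bash
python3 - <<'E'
from h import *
pp("mill"); pp("jar")
bot.move_pose([.35,.3,.3],down(S["new"][2]))
for c in ("top","side"):
    im=bot.camera(c)[:,:,::-1]
    if c=="top": im=cv2.convertScaleAbs(cv2.resize(im[80:330,130:440],None,fx=2.4,fy=2.4),alpha=1.7)
    cv2.imwrite(f"pics/end_{c}.png",im)
print(bot.read_clock())
E
```

```text
mill hit False width 39.175360242359254 force 40.10001116199419
 carried width 38.81297459126032
 touch True foot z 0.012452620751325631
 t 29.8417
jar hit False width 45.95685607663527 force 40.2463299036026
 carried width 45.63948676484359
 touch True foot z 0.012491412907385625
 t 39.3333
40.7417
```

View pics/end_top.png

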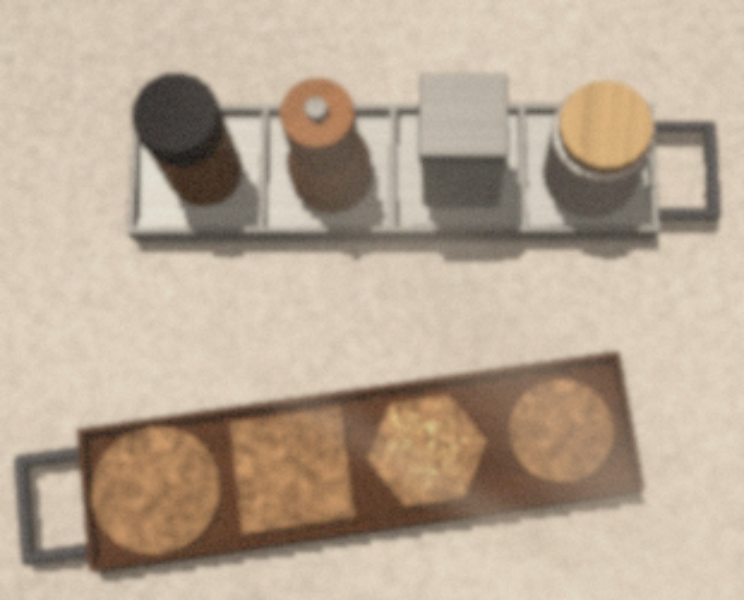

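View pics/end_side.png

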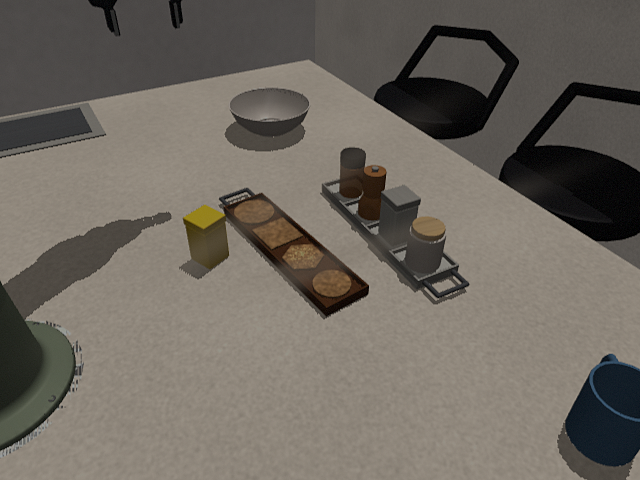

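All four stand upright, each in its own bay: jar (178,112), mill (317,108), tin (463,113) and pot (607,126) in the crop. I'll check the numbers and hand in.

```bash
python3 - <<'E'
from h import *
new=np.array(S["new"]); ok=True
for n,p,z in (("jar",(178,112),.098),("mill",(317,108),.108),("tin",(463,113),.098),("pot",(607,126),.087)):
    q=rot(new[2]).T@(back((np.array(p)+.5)/2.4-.5+[130,80],z)-new[:2]); print(n,q.round(4))
    ok&=abs(q[0])<.011 and abs(q[1]-BAY[n])<.011
print(ok)
if ok: print(bot.close_job())
E
```

```text
jar [0.0013 0.1139]
mill [-0.0013  0.0383]
tin [ 0.     -0.0388]
pot [-0.0029 -0.1173]
True
the job is handed in; nothing more can be done
None
```

The pot, tin, mill and jar stand upright in the new rack in that order from its handle, each measured within about 3 mm of its bay centre, and the job was handed in at about 41 s; no verdict came back.

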